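# Unlatch the camera boom and hold it raised

## Robot

A 7-joint arm with a two-finger parallel gripper is mounted at the origin on the work surface. World frame = base frame: x ahead of the robot, y to its left, z up, the work surface at z = 0. Lengths are in mm, angles in rad, forces in N, time in s.
With the tool pointing down it reaches from about 350 to 900 mm from the base axis. Payload 8.1 kg.
Tool frame: the origin (TCP) lies on the centre line of the jaws, within the pads' length; the fingertips stand 11 mm ahead of it and the grasp point (between the pads) lies 8 mm behind it; y points along the fingers, z is the direction in which the jaws open and shut, and the axes are right-handed (so a half turn about y gives the same grasp; the last joint's range is limited). The gripper opens to 92 mm and grips with 3 to 60 N. Pads are 19 mm wide; open, the fingers measure 130 mm over their backs; the gripper's body (75 mm by 190 mm) begins 47 mm behind the grasp point.
Start: joints at [-1.413, 0.434, 0.025, 1.573, -0.012, 1.134, -0.075], TCP at [161.185, 603.871, 237.742] pointing down, gripper open.
Joint ranges: [-2.62, 2.62], [-0.44, 2.09], [-1.27, 1.32], [0.08, 2.57], [-1.32, 4.46], [0.12, 2], [-2.74, 2.74]. Speed limits (rad/s): [2.22, 2.22, 3.01, 3.01, 3.14, 3.14, 3.14].

## Interface

Orientations are given as a rotation vector (axis times angle).
In Python, from rig import arm gives the robot as it stands.
- The arm moves only by the tool servo_tool, never from a script. Its arguments are lists of equal length, an entry for each row: "hand": the closure, from -1 (fully open) to 1 (shut); "linear": the shift along the tool's x, y, z in m, a list of three; "dr": the turn, a rotation vector about the tool's x, y, z in degrees, a list of three. A call has 1 to 10 rows; each row shifts and turns the commanded pose from where the row before left it, along the tool's axes as they then stand; what a row does not reach is not made up. A row lasts 1/8 s, in which the tool goes at most 62.5 mm and 10.7 degrees, less where a joint would pass 70% of its speed; a pose out of reach is approached as far as the arm can. A call with a gripper value outside its range is refused whole. The fingers move at their own pace and stop on an object; the grip force is fixed at half the most. Time passes only in rows, so rows that do not move let the fingers close. It gives the time, the measured TCP pose, the force and the opening at its end, in the units of the state.
- arm.get_state(): the state, without advancing time (a new reading comes with each control period).
- arm.get_image(name): name is "scene" or "top" or "wrist"; returns a dict with "frame" (400x640x3 uint8, blue, green, red), "fovy" (degrees; the focal length in pixels is half the picture's height over the tangent of half this angle, whatever the lens; pixels are square), "cx", "cy" (the principal point, pixels), "xyz" and "attitude" of the camera in the world. Camera axes: x right, y down, z forward; pixel columns grow to the right and rows downward; lengths in mm; the calibration is good to about 2 mm. A picture is of the moment at which its call begins. There is no depth.
- arm.finish_job(): hands the job in, once; it reports no verdict.
The state is a dict: "time_s": time; "qpos": joint angles; "qd": joint speeds; "tau": joint torques, N m; "ee_pos": TCP position; "orientation": TCP orientation; "force": force on the tool from outside, world axes, zero at the start; "wrist_torque": the same for the moment, N m; "opening": finger opening in mm.
Only numpy, scipy, OpenCV 4.12 (cv2) and the standard library are available. Lean on these libraries where they do the work, as an engineer would, in place of code of your own. Each camera call takes 0.05 s, during which the arm holds its last target.

## Task

The camera boom of the specimen viewing station is locked down on its ball by a spring latch. Pull the latch's finger tab sideways, away from the coupler, against its spring, then lift the front end of the boom at least 7 cm off the ball so that the dish beneath can be changed, and finish still holding it up there, steady, with the gripper. Leave the dish on the stage, the microscope, the slide box and the spare lens as they are.

Things in the scene. Friction and masses are not known exactly. Their poses are not given: they have to be found in the camera images.
- station: Fixed viewing station on the bench: grey base plate 320 x 120 x 12 mm, its top at 12 mm. Origin: centre of the plate's underside, on the bench; z up, x along the boom from its hinge (two grey cheeks, 94 mm high, at x = -110 mm, on the side nearer to the robot) to the ball stud (at x = +110 mm), y to the side on which the latch sits. A black stage (100 x 90 mm, top at 22 mm) lies in the middle under the boom.
- ball (a point): Centre of the fixed steel ball, 32 mm in diameter, on a stud of 12 mm diameter at the front of the station, 64 mm above the bench. Its underside is a flat shoulder, under which the latch's bolt catches.
- boom (a joint): Angle of the boom about its hinge, whose level axis runs along the station's y through the point -110, 0, 75 mm of the station's frame, 220 mm behind the ball: 0 lying level on the ball, grows as its front end rises, stop at 0.75 rad. The boom is an aluminium bar 30 mm wide with an upright black camera (45 mm in diameter, top 60 mm above the bar's centre line) half-way along; it weighs 0.4 to 0.8 kg and falls back when let go. Latched, it cannot be raised.
- socket (a point): Centre of the boom's coupler (dark steel housing 52 x 50 mm that caps the ball, top 97 mm above the bench when down): the point that coincides with the ball's centre when the boom is down. It rises with the boom, about 75 mm at 0.35 rad.
- latch (a joint): How far the latch is pulled out of the coupler, sideways along the station's +y: 0 shut (bolt under the ball), 0.016 m at its stop. From 0.010 m on the ball is free. The spring pulls it shut with 3 N at 0 and about 8 N at the stop. The latch rides on the boom and is carried up with it.
- tab (a point): Middle of the grip zone of the latch's finger tab: an upright steel plate, 24 mm along the boom, 12 mm thick across it (along the station's y), whose top is 23 mm above this point and which runs 80 mm below it. With the boom down and the latch shut this point is at 110, 58, 128 mm in the station's frame, 31 mm above the coupler's top and 33 mm out from the coupler's side face. Axes as the boom's: x along the boom, y the pull direction. Strong enough to lift the boom by.
- dish: Glass dish, 60 mm in diameter, 14 mm high, on the stage under the boom's camera; origin at the centre of its underside. Leave it alone.
- slide_box_mid (a point): Middle of the closed wooden slide box, 100 x 85 x 37 mm, loose on the bench. Leave it alone.
- lens_mid (a point): Middle of the spare lens, a steel barrel 32 mm in diameter and 45 mm high standing on the bench. Leave it alone.
- microscope: Fixed microscope on the bench off to the robot's right, 200 x 150 mm foot, about 390 mm high; origin at the centre of its underside. Keep clear of it.

How it is judged (in metres and radians):
On the way, in this order (a step that is already met when the one before it is completed fails the run):
1. the latch is pulled out clear of the ball while the boom is still down (value of joint latch above 0.009 m and value of joint boom below 0.05 rad), for 0.05 s.
2. the boom's coupler is lifted off the ball (distance between socket and ball above 0.04 m), for 0.1 s.
At the end, for the whole second after the job is handed in: The coupler is at least 68 mm from the ball, the boom is still (under 0.06 rad/s) and carried by the gripper's fingers alone (over 1 N on the boom or its latch); dish within 12 mm, slide box and lens within 15 mm of where they were (distance between socket and ball above 0.068 m and velocity of joint boom between -0.06 and 0.06 rad/s and contact force between the fingers and boom above 1 N and contact force between each of dish, slide_box, lens and boom below 0.1 N and distance of dish from where it was at the start of the episode below 0.012 m and distance of each of slide_box_mid, lens_mid from where it was at the start of the episode below 0.015 m); the arm keeps its last pose, push and grip.
It fails at once if the dish is disturbed (distance of dish from where it was at the start of the episode above 0.012 m).
It fails at once if the slide box is disturbed (distance of slide_box_mid from where it was at the start of the episode above 0.015 m).
It fails at once if the spare lens is disturbed or knocked over (distance of lens_mid from where it was at the start of the episode above 0.015 m or angle between lens_mid's own z axis and vertical above 0.4 rad).
It fails at once if the microscope is struck (contact force between microscope and the arm above 5 N or contact force between microscope and the fingers above 5 N).
It also fails if it takes over 32 s, if anything falls off the work surface, if the arm or the gripper's body presses on something with over 40 N, if the wrist force passes 120 N, or if a joint passes its speed limit or range.

## Working session

There is one attempt and no reset: what is moved stays moved. The work goes in short steps, Python scripts to look and compute and a tool call to move; the robot and the scene stay as the last step left them, time stands still between calls to the robot, and variables do not carry over. Pictures are saved under pics/ and viewed, and the job is handed in when it is done.

Besides the shell and the picture viewer there is one more tool, called in YAML: its name, and indented under it one key for each argument. servo_tool: Moves the arm, as the interface text tells. Its arguments: {"type":"object","properties":{"hand":{"type":"array","items":{"type":"number"}},"linear":{"type":"array","items":{"type":"array","items":{"type":"number"}}},"dr":{"type":"array","items":{"type":"array","items":{"type":"number"}}}},"required":["hand","linear","dr"]}

```bash
ls; mkdir -p pics
python3 - <<'E'
from rig import arm
import cv2
s=arm.get_state(); print(s)
for n in("scene","top","wrist"):
    im=arm.get_image(n); cv2.imwrite(f"pics/{n}0.png",im["frame"]); print(n,{k:v for k,v in im.items() if k!="frame"})
E
```

```text
pics
{'time_s': 0.0, 'qpos': array([-1.4126101 ,  0.43521568,  0.02499732,  1.57410593, -0.01159475,
        1.13402293, -0.07510801]), 'qd': array([-7.76219068e-05,  3.75526674e-04, -1.83003875e-04, -2.07716977e-03,
        2.08769571e-03,  2.34669289e-03,  1.37481464e-03]), 'tau': array([ 1.67068833e-04, -6.67840648e+01,  9.85529758e-01, -3.14462328e+01,
       -6.03647414e-02,  4.28005157e-02,  1.84275282e-04]), 'ee_pos': array([161.08949757, 603.35762611, 236.94638371]), 'orientation': array([-1.56268519,  0.20487658, -0.20479926]), 'force': array([ 0.49269544, -0.49404436, -0.2923662 ]), 'wrist_torque': array([ 0.01620738, -0.01010742, -0.00997432]), 'opening': 92.18806579586254}
scene {'fovy': 44.47422743353989, 'cx': 326.5453727486384, 'cy': 203.38676863557922, 'xyz': array([1299.76369082,  516.02492831,  898.10354083]), 'attitude': array([-1.23141164, -2.20956918,  1.04482799])}
top {'fovy': 48.915305188116285, 'cx': 322.9903065596224, 'cy': 192.38370059703809, 'xyz': array([ 249.91524165,  -10.71928264, 1336.9362254 ]), 'attitude': array([-2.1082824 ,  2.13529217, -0.22425272])}
wrist {'fovy': 64.31292259329251, 'cx': 313.7354780434856, 'cy': 197.46742224871548, 'xyz': array([ 91.72320861, 622.02589995, 383.25150584]), 'attitude': array([2.31299852, 1.7764645 , 0.23752932])}
```

View pics/scene0.png

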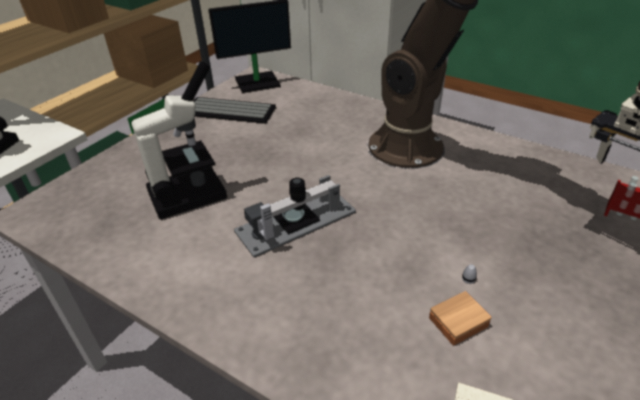

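View pics/top0.png

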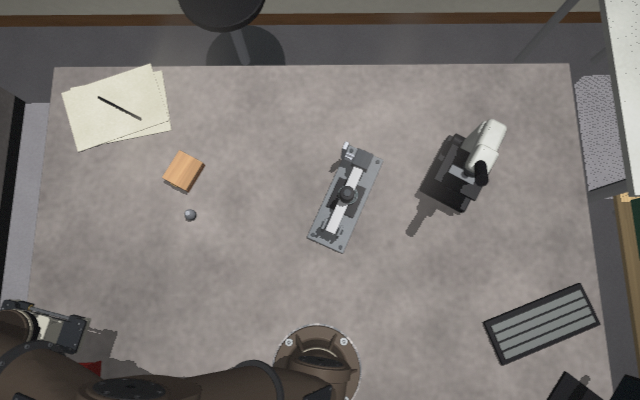

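View pics/wrist0.png

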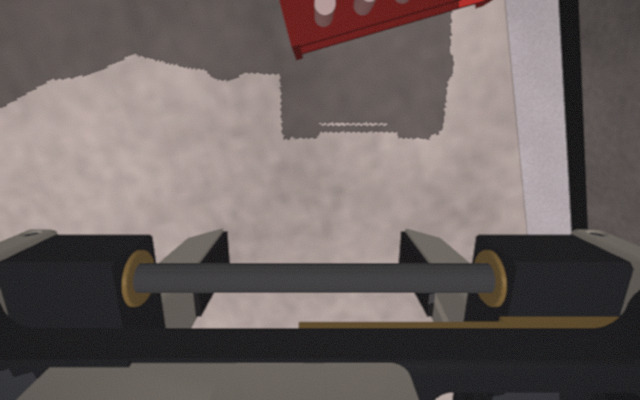

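Top view: the station is at about (345,200), its tab at (348,152), the slide box at (184,172) and the lens at (190,215). The microscope is at (460,175). Next I enlarge the crops.

Run:
```python
import cv2
a=cv2.imread("pics/top0.png")[130:260,295:395]; cv2.imwrite("pics/topc.png",cv2.resize(a,None,fx=4.6,fy=4.6,interpolation=cv2.INTER_CUBIC)); 
a=cv2.imread("pics/scene0.png")[170:260,225:365]; cv2.imwrite("pics/scenec.png",cv2.resize(a,None,fx=5.5,fy=5.5,interpolation=cv2.INTER_CUBIC))
```

```text
(no output)
```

View pics/topc.png

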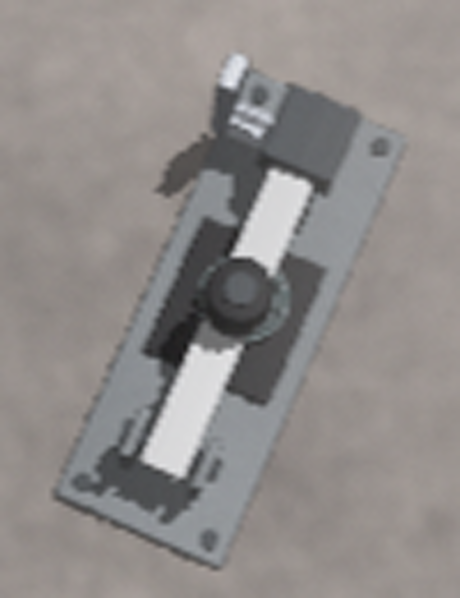

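View pics/scenec.png

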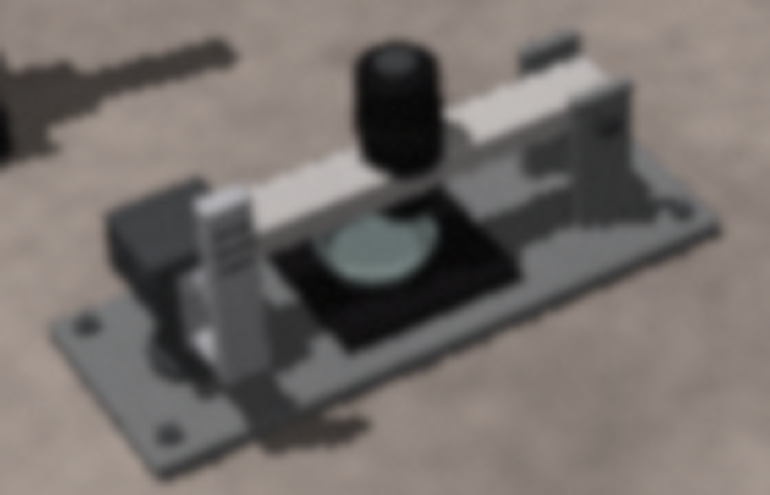

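```bash
cat > h.py <<'E'
import numpy as np, cv2
from scipy.spatial.transform import Rotation as R
def cam(im):
    f=200/np.tan(np.radians(im["fovy"])/2)
    return dict(f=f,c=np.array([im["cx"],im["cy"]]),p=np.array(im["xyz"]),R=R.from_rotvec(im["attitude"]).as_matrix())
def ray(c,uv):
    d=np.array([*((np.array(uv)-c["c"])/c["f"]),1]); return c["R"]@d
def proj(c,P):
    q=c["R"].T@(np.array(P)-c["p"]); return c["f"]*q[:2]/q[2]+c["c"]
def onz(c,uv,z):
    d=ray(c,uv); return c["p"]+d*(z-c["p"][2])/d[2]
def tri(obs):
    A=np.zeros((3,3));b=np.zeros(3)
    for c,uv in obs:
        d=ray(c,uv);d/=np.linalg.norm(d);M=np.eye(3)-np.outer(d,d);A+=M;b+=M@c["p"]
    return np.linalg.solve(A,b)
E
python3 - <<'E'
from h import *
from rig import arm
from scipy.optimize import least_squares
T=cam(arm.get_image("top"));S=cam(arm.get_image("scene"))
cr=lambda p,s,o:(np.array(p)+.5)/s-.5+np.array(o)
t=lambda *p:cr(p,4.6,(295,130)); s=lambda *p:cr(p,5.5,(225,170))
for n,p in dict(rl=t(57,495),rr=t(220,568),fr=t(407,140)).items(): print('top',n,onz(T,p,12))
for n,p in dict(fl=s(160,472),fr=s(50,325),rl=s(720,228)).items(): print('scn',n,onz(S,p,12))
obs=[(T,t(57,495),(-160,60,12)),(T,t(220,568),(-160,-60,12)),(T,t(407,140),(160,-60,12)),(S,s(160,470),(160,60,12)),(S,s(50,327),(160,-60,12)),(S,s(720,226),(-160,60,12))]
def W(v,P):
    c,q=np.cos(v[2]),np.sin(v[2]); return np.array([v[0]+c*P[0]-q*P[1],v[1]+q*P[0]+c*P[1],P[2]])
for sel in (obs,obs[:3],obs[3:]):
    r=least_squares(lambda v:np.concatenate([proj(c,W(v,P))-uv for c,uv,P in sel]),[500,-50,-.3])
    print(r.x,np.round(r.fun,1)); 
    print('tab',W(r.x,(110,58,128)),'ball',W(r.x,(110,0,64)))
v=r.x
a=tri([(T,t(233,66)),(S,s(223,202))]);print('tabtop',a)
E
```

```text
top rl [380.04600026  22.10022707  12.        ]
top rr [331.23100909 -83.56944476  12.        ]
top fr [ 618.08044582 -217.15137757   12.        ]
scn fl [ 671.16134618 -106.2896696    12.        ]
scn fr [ 621.01096413 -214.4141517    12.        ]
scn rl [388.88590004  28.30440346  12.        ]
[ 5.00806423e+02 -9.56443480e+01 -4.29536935e-01] [-1.1 -0.1  0.   0.3 -0.1 -1.  -0.5  0.2 -0.8 -0.6  0.6 -1.7]
tab [624.96797036 -88.72262719 128.        ] ball [ 600.81387919 -141.45383124   64.        ]
[ 5.00057771e+02 -9.71034883e+01 -4.32238087e-01] [-0.8  0.1  0.3  0.5  0.4 -0.7]
tab [624.23756163 -90.51717158 128.        ] ball [ 599.94112376 -143.18293946   64.        ]
[ 5.02348758e+02 -9.35552142e+01 -4.35117082e-01] [-0.5  0.7 -0.6 -0.2  1.1 -0.9]
tab [626.5469963  -87.32643723 128.        ] ball [ 602.09903484 -139.92203762   64.        ]
tabtop [627.19299786 -89.68223434 149.48476431]
```

```bash
cat >> h.py <<'E'
def goal(yaw,sgn,tilt=0):
    z=sgn*np.array([-np.sin(yaw),np.cos(yaw),0]); y=np.array([0,0,-1.]); x=np.cross(y,z)
    return np.stack([x,y,z],1)
def delta(s,P,G):
    M=R.from_rotvec(s["orientation"]).as_matrix()
    return M.T@(np.array(P)-s["ee_pos"]), np.degrees(R.from_matrix(M.T@G).as_rotvec())
E
python3 - <<'E'
from h import *
from rig import arm
s=arm.get_state();print(np.round(R.from_rotvec(s["orientation"]).as_matrix(),3))
for g in(1,-1): print(np.round(goal(-.43,g),3),delta(s,[625,-89,200],goal(-.43,g)))
E
```

```text
[[ 0.966 -0.     0.258]
 [-0.258 -0.001  0.966]
 [ 0.    -1.    -0.001]]
[[ 0.909  0.     0.417]
 [-0.417  0.     0.909]
 [ 0.    -1.     0.   ]] (array([ 626.83249043,   37.78868767, -549.55275011]), array([4.06528338e-02, 9.69097281e+00, 5.33609677e-03]))
[[-0.909  0.    -0.417]
 [ 0.417  0.    -0.909]
 [ 0.    -1.    -0.   ]] (array([ 626.83249043,   37.78868767, -549.55275011]), array([ 7.94960998e-03, -1.70309016e+02, -6.05637768e-02]))
```

servo_tool:
  hand: [-1,-1,-1,-1,-1,-1,-1,-1,-1,-1]
  linear:
    - [0.032,0,-0.0275]
    - [0.032,0,-0.0275]
    - [0.032,0,-0.0275]
    - [0.032,0,-0.0275]
    - [0.032,0,-0.0275]
    - [0.032,0,-0.0275]
    - [0.032,0,-0.0275]
    - [0.032,0,-0.0275]
    - [0.032,0,-0.0275]
    - [0.032,0,-0.0275]
  dr:
    - [0,0,0]
    - [0,0,0]
    - [0,0,0]
    - [0,0,0]
    - [0,0,0]
    - [0,0,0]
    - [0,0,0]
    - [0,0,0]
    - [0,0,0]
    - [0,0,0]

```text
time_s: 1.5
ee_pos: [400.0, 254.4, 237.8]
orientation: [-1.561, 0.205, -0.205]
force: [0.1, -0.2, 0.8]
opening: 91.8
```

servo_tool:
  hand: [-1,-1,-1,-1,-1,-1,-1,-1,-1,-1]
  linear:
    - [0.032,0,-0.0275]
    - [0.032,0,-0.0275]
    - [0.032,0,-0.0275]
    - [0.032,0,-0.0275]
    - [0.032,0,-0.0275]
    - [0.032,0,-0.0275]
    - [0.032,0,-0.0275]
    - [0.032,0,-0.0275]
    - [0.032,0,-0.0275]
    - [0,0,0]
  dr:
    - [0,0,0]
    - [0,0,0]
    - [0,0,0]
    - [0,0,0]
    - [0,0,0]
    - [0,0,0]
    - [0,0,0]
    - [0,5,0]
    - [0,4.7,0]
    - [0,0,0]

```text
time_s: 2.75
ee_pos: [611.4, -63.8, 237.5]
orientation: [-1.546, 0.342, -0.343]
force: [-0.5, -0.3, -0.6]
opening: 91.8
```

Run:
```python
from h import *
from rig import arm
s=arm.get_state();print(s['time_s'],s['qpos'],s['ee_pos'],s['force'])
print(delta(s,[625,-89,237],goal(-.43,1)))
for n in("wrist","top","scene"):
    im=arm.get_image(n); cv2.imwrite(f"pics/{n}1.png",im["frame"])
    if n=="wrist":print(proj(cam(im),[625,-89,151]),im['xyz'],im['attitude'])
```

```text
2.75 [-0.27420226  0.43195237  0.42028906  1.6253479  -0.18794854  1.12428521
  1.32783491] [611.39964926 -63.79022265 237.51359209] [-0.53770996 -0.34758754 -0.55114848]
(array([ 22.97670552,   0.57723334, -17.1027482 ]), array([ 0.1165113 , -0.35335398,  0.07177591]))
[292.90601716 234.65276278] [546.21324468 -33.30159298 383.64663093] [2.44891475 1.56047812 0.20842674]
```

View pics/wrist1.png

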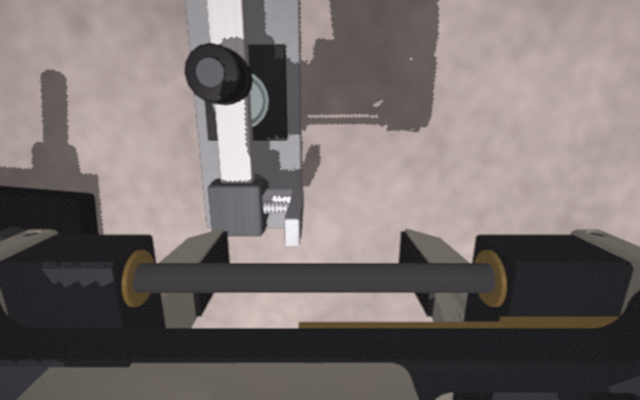

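Run:
```python
import cv2
a=cv2.imread("pics/wrist1.png")[165:265,195:325]; cv2.imwrite("pics/wc.png",cv2.resize(a,None,fx=6,fy=6,interpolation=cv2.INTER_CUBIC))
```

```text
(no output)
```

View pics/wc.png

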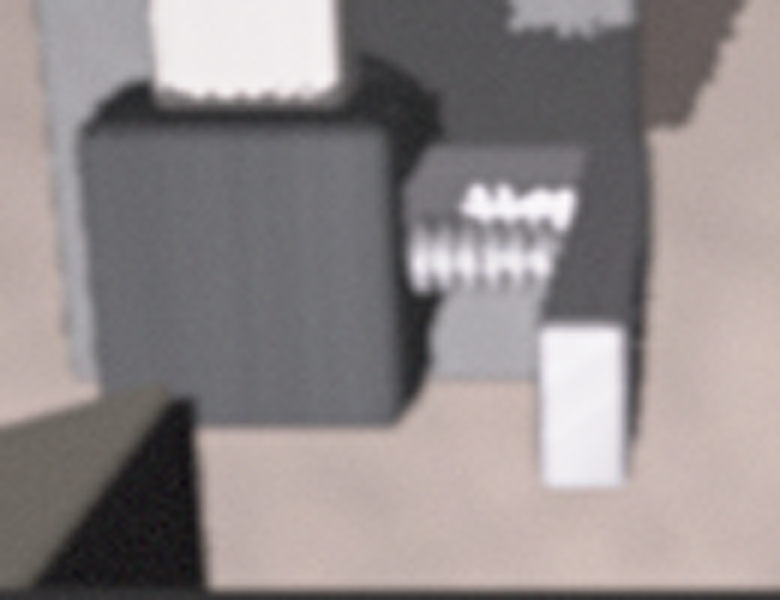

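Run:
```python
from h import *
from rig import arm
s=arm.get_state()
T,S,Wc=[cam(arm.get_image(n)) for n in("top","scene","wrist")]
cr=lambda p,k,o:(np.array(p)+.5)/k-.5+np.array(o)
w=cr((583,405),6,(195,165)); t=cr((233,66),4.6,(295,130)); c=cr((223,202),5.5,(225,170))
print(tri([(T,t),(S,c),(Wc,w)]),tri([(Wc,w),(S,c)]),onz(Wc,w,151))
e=[onz(Wc,cr(p,6,(195,165)),151) for p in((540,325),(540,487),(625,325),(625,487))]
print(e, [np.arctan2(*(e[i]-e[j])[[1,0]]) for i,j in((1,0),(3,2))])
for P in ([626,-90,151],): print(delta(s,[*P[:2],237],goal(-.43,1)))
```

```text
[625.88128703 -88.01504168 147.81334888] [624.58096835 -86.61152259 147.39797688] [621.86822649 -82.98021697 151.        ]
[array([609.6107547 , -83.25721608, 151.        ]), array([629.96187348, -93.15806666, 151.        ]), array([614.16325272, -73.28211844, 151.        ]), array([634.62486184, -82.93882538, 151.        ])] [np.float64(-0.4527906425528099), np.float64(-0.440950895207999)]
(array([ 27.18880512,   0.41790323, -21.9181065 ]), array([-0.0215059 ,  0.06545008, -0.0527523 ]))
```

Run:
```python
from h import *
from rig import arm
im=arm.get_image("wrist");s=arm.get_state();print(s['ee_pos'],s['time_s'],im['xyz'])
cv2.imwrite("pics/wrist2.png",im['frame'])
a=im['frame'][165:265,195:325]; cv2.imwrite("pics/wc2.png",cv2.resize(a,None,fx=6,fy=6,interpolation=cv2.INTER_CUBIC))
np.save("w2.npy",np.array([im['xyz'],im['attitude']]))
```

```text
[610.51853316 -58.49855832 237.86618846] 3.1 [545.08028254 -28.82950754 384.03258717]
```

View pics/wc2.png

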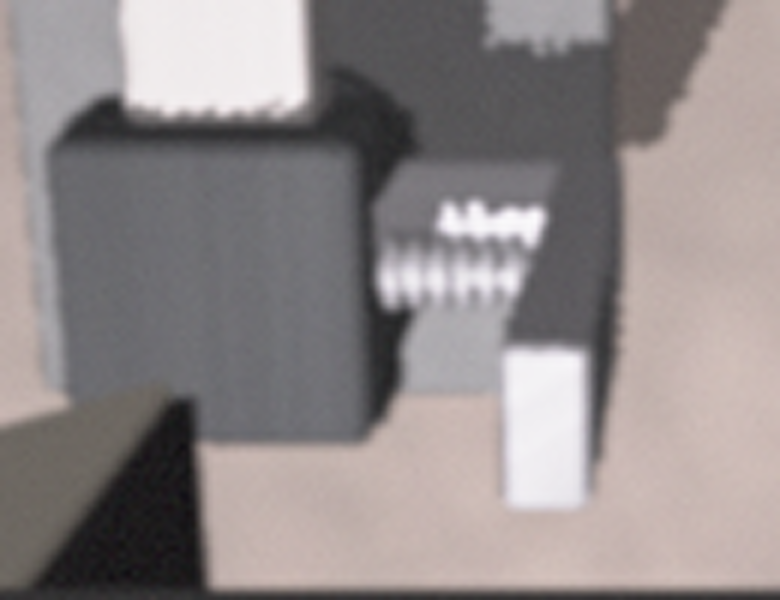

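Run:
```python
from h import *
from rig import arm
T,S=[cam(arm.get_image(n)) for n in("top","scene")]
im=arm.get_image("wrist");Wc=cam(im);a=np.load("w2.npy");Wc["p"]=a[0];Wc["R"]=R.from_rotvec(a[1]).as_matrix()
cr=lambda p,k,o:(np.array(p)+.5)/k-.5+np.array(o)
w=cr((546,426),6,(195,165)); t=cr((233,66),4.6,(295,130)); c=cr((223,202),5.5,(225,170))
print(tri([(T,t),(S,c),(Wc,w)]),tri([(Wc,w),(S,c)]),onz(Wc,w,151))
e=[onz(Wc,cr(p,6,(195,165)),151) for p in((506,345),(504,507),(589,345),(587,507))]
print([np.arctan2(*(e[i]-e[j])[[1,0]]) for i,j in((1,0),(3,2))], np.linalg.norm(e[1]-e[0]))
s=arm.get_state();print(s['ee_pos'],s['time_s'],delta(s,[626,-89.5,237],goal(-.435,1)))
```

```text
[625.80951619 -90.04000556 148.05428307] [624.20982571 -90.19404958 146.66899617] [622.60749265 -88.773355   151.        ]
[np.float64(-0.4692586655582713), np.float64(-0.4576981714177186)] 22.791459649631495
[610.64816587 -59.09555235 237.864493  ] 3.25 (array([ 26.61200358,   0.85818333, -21.25844263]), array([-0.02135328,  0.3322191 ,  0.00340287]))
```

servo_tool:
  hand: [-1,-1,-1,-1,-1,-1,-1,-1]
  linear:
    - [0.013,0,-0.011]
    - [0.013,0,-0.01]
    - [0,0,0]
    - [0,0.02,0]
    - [0,0.02,0]
    - [0,0,0]
    - [0,0,0]
    - [0,0,0]
  dr:
    - [0,0.3,0]
    - [0,0,0]
    - [0,0,0]
    - [0,0,0]
    - [0,0,0]
    - [0,0,0]
    - [0,0,0]
    - [0,0,0]

```text
time_s: 4.25
ee_pos: [626.0, -89.8, 198.7]
orientation: [-1.543, 0.34, -0.343]
force: [0.1, 0.2, -0.6]
opening: 91.7
```

Run:
```python
from h import *
from rig import arm
im=arm.get_image("wrist");s=arm.get_state();print(s['ee_pos'],s['time_s'],s['force'],delta(s,[625.5,-89.5,121],goal(-.435,1)))
cv2.imwrite("pics/wrist3.png",im['frame'])
```

```text
[625.98782747 -89.76137596 198.62812383] 4.3 [ 0.63854847 -0.08998258 -0.57865342] (array([-6.53814949e-01,  7.76273418e+01, -1.53491179e-02]), array([-0.03437795, -0.02187345,  0.07474516]))
```

View pics/wrist3.png

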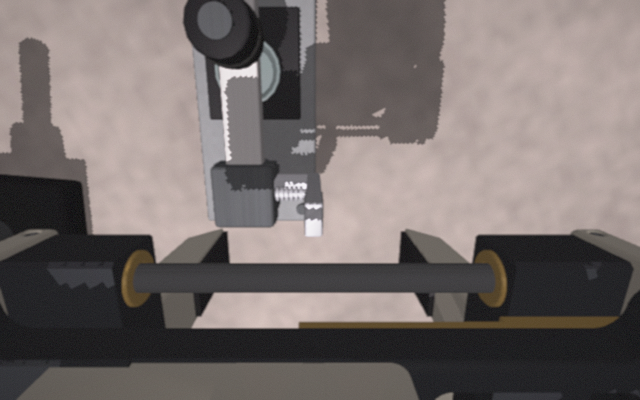

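The tab top is at (314,221), midway between the fingers (228 and 400). I descend and close.

servo_tool:
  hand: [-1,-1,-1,-1,-1,-1,-1]
  linear:
    - [0,0.02,0]
    - [0,0.02,0]
    - [0,0.02,0]
    - [0,0.018,0]
    - [0,0,0]
    - [0,0,0]
    - [0,0,0]
  dr:
    - [0,0,0]
    - [0,0,0]
    - [0,0,0]
    - [0,0,0]
    - [0,0,0]
    - [0,0,0]
    - [0,0,0]

```text
time_s: 5.18
ee_pos: [626.1, -89.8, 120.7]
orientation: [-1.543, 0.34, -0.343]
force: [0.1, 0.6, -0.1]
opening: 91.5
```

Run:
```python
from h import *
from rig import arm
im=arm.get_image("wrist");s=arm.get_state();print(s['ee_pos'],s['time_s'],s['force'],delta(s,[625.5,-89.5,121],goal(-.435,1)))
cv2.imwrite("pics/wrist4.png",im['frame'])
im=arm.get_image("scene");cv2.imwrite("pics/s4.png",cv2.resize(im['frame'][120:270,200:380],None,fx=4,fy=4))
```

```text
[626.01230296 -89.76503253 120.57720704] 5.225 [ 0.6833203  -0.55269445 -0.14773664] (array([-0.57575169, -0.42351045,  0.02448166]), array([-0.03346523, -0.02245582,  0.07278902]))
```

View pics/wrist4.png

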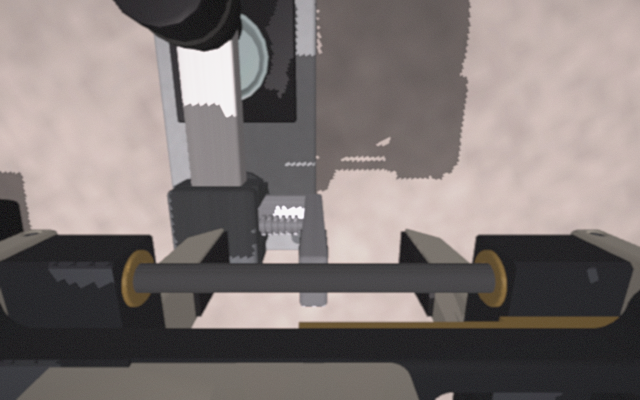

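View pics/s4.png

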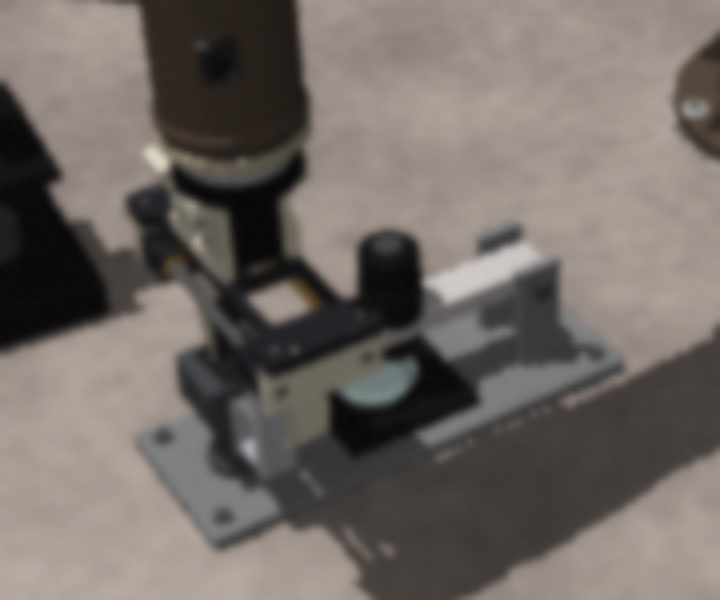

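The tab stands between the open fingers, at about (313,250) in the wrist view. The force is near zero.

servo_tool:
  hand: [1,1,1,1,1,1,1,1,1,1]
  linear:
    - [0,0,0]
    - [0,0,0]
    - [0,0,0]
    - [0,0,0]
    - [0,0,0]
    - [0,0,0]
    - [0,0,0]
    - [0,0,0]
    - [0,0,0]
    - [0,0,0]
  dr:
    - [0,0,0]
    - [0,0,0]
    - [0,0,0]
    - [0,0,0]
    - [0,0,0]
    - [0,0,0]
    - [0,0,0]
    - [0,0,0]
    - [0,0,0]
    - [0,0,0]

```text
time_s: 6.52
ee_pos: [625.5, -89.8, 119.7]
orientation: [-1.544, 0.342, -0.341]
force: [-0.2, 1.1, -0.5]
opening: 11.8
```

Gripped at 11.8 mm, which matches the 12 mm tab. Now I pull along +y.

servo_tool:
  hand: [1,1,1,1,1,1]
  linear:
    - [0,0,0.004]
    - [0,0,0.004]
    - [0,0,0.004]
    - [0,0,0.002]
    - [0,0,0]
    - [0,0,0]
  dr:
    - [0,0,0]
    - [0,0,0]
    - [0,0,0]
    - [0,0,0]
    - [0,0,0]
    - [0,0,0]

```text
time_s: 7.28
ee_pos: [630.8, -78.2, 119.6]
orientation: [-1.545, 0.343, -0.342]
force: [-4.1, -6.0, 1.0]
opening: 12.0
```

Run:
```python
from h import *
from rig import arm
im=arm.get_image("wrist");s=arm.get_state();print(s['ee_pos'],s['time_s'],s['force'],s['wrist_torque'],s['opening'],delta(s,[625.5,-89.8,119.7],goal(-.435,1)), R.from_rotvec(s['orientation']).as_matrix().T@s['force'])
cv2.imwrite("pics/wrist5.png",im['frame'])
```

```text
[630.85888214 -78.26151063 119.6083543 ] 7.325 [-3.58888076 -5.25328903 -0.09028738] [-1.30009909  0.68354938  0.08268361] 11.623239226125675 (array([  0.02128153,  -0.06916003, -12.7223236 ]), array([ 0.10128274, -0.08411189, -0.01774018])) [-1.03161308  0.1017044  -6.27779365]
```

View pics/wrist5.png

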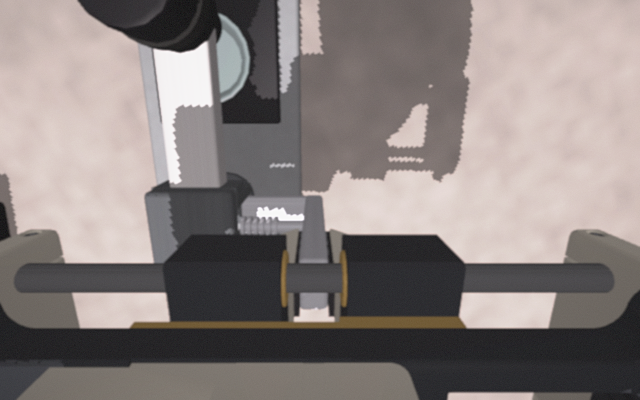

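The latch is out 12.7 mm and the spring pulls back with about 6.3 N, as expected. Now I lift along the hinge arc, turning the tool with the boom.

servo_tool:
  hand: [1,1,1,1,1,1,1,1]
  linear:
    - [-0.0005,-0.0023,0]
    - [-0.0005,-0.0023,0]
    - [-0.001,-0.0046,0]
    - [-0.001,-0.0046,0]
    - [-0.001,-0.0046,0]
    - [-0.001,-0.0046,0]
    - [0,0,0]
    - [0,0,0]
  dr:
    - [0,0,-0.6]
    - [0,0,-0.6]
    - [0,0,-1.2]
    - [0,0,-1.2]
    - [0,0,-1.2]
    - [0,0,-1.2]
    - [0,0,0]
    - [0,0,0]

```text
time_s: 8.32
ee_pos: [625.5, -75.8, 142.3]
orientation: [-1.566, 0.262, -0.424]
force: [-0.3, -7.1, -3.8]
opening: 11.5
```

Run:
```python
from h import *
from rig import arm
im=arm.get_image("scene");s=arm.get_state();print(s['ee_pos'],s['time_s'],s['force'],s['wrist_torque'],s['opening'],delta(s,[630.8,-78.2,119.7],goal(-.435,1)))
cv2.imwrite("pics/s6.png",cv2.resize(im['frame'][120:270,200:380],None,fx=4,fy=4))
```

```text
[625.53241109 -75.78110928 142.19588081] 8.375 [-1.25995846 -6.71948233 -2.920743  ] [-1.25789075  0.45673027 -0.0550474 ] 12.065545254507175 (array([ 3.41480269, 22.97818361,  0.07334576]), array([ 0.10066007, -0.08907319,  5.99569851]))
```

View pics/s6.png

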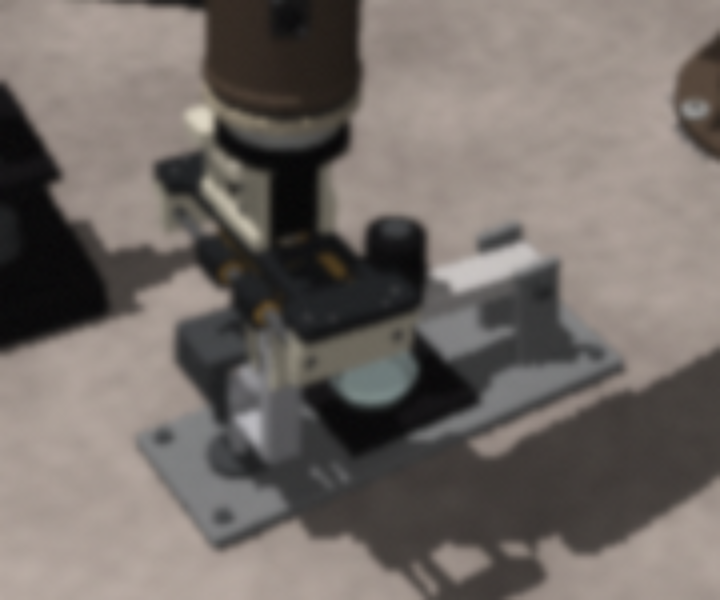

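The coupler is rising off the ball, and the force of about 3 N downwards fits the boom's weight. I continue the arc.

servo_tool:
  hand: [1,1,1,1,1,1,1,1,1]
  linear:
    - [-0.001,-0.0046,0]
    - [-0.001,-0.0046,0]
    - [-0.001,-0.0046,0]
    - [-0.001,-0.0046,0]
    - [-0.001,-0.0046,0]
    - [-0.001,-0.0046,0]
    - [-0.001,-0.0046,0]
    - [-0.001,-0.0046,0]
    - [0,0,0]
  dr:
    - [0,0,-1.2]
    - [0,0,-1.2]
    - [0,0,-1.2]
    - [0,0,-1.2]
    - [0,0,-1.2]
    - [0,0,-1.2]
    - [0,0,-1.2]
    - [0,0,-1.2]
    - [0,0,0]

```text
time_s: 9.5
ee_pos: [612.6, -69.5, 177.5]
orientation: [-1.594, 0.131, -0.555]
force: [0.6, -7.8, -2.5]
opening: 11.7
```

servo_tool:
  hand: [1,1,1,1,1,1,1,1,1,1]
  linear:
    - [-0.001,-0.0046,0]
    - [-0.001,-0.0046,0]
    - [-0.001,-0.0046,0]
    - [-0.001,-0.0046,0]
    - [-0.001,-0.0046,0]
    - [0,0,0]
    - [0,0,0]
    - [0,0,0]
    - [0,0,0]
    - [0,0,0]
  dr:
    - [0,0,-1.2]
    - [0,0,-1.2]
    - [0,0,-1.2]
    - [0,0,-1.2]
    - [0,0,-1.2]
    - [0,0,0]
    - [0,0,0]
    - [0,0,0]
    - [0,0,0]
    - [0,0,0]

```text
time_s: 10.75
ee_pos: [602.0, -64.7, 197.7]
orientation: [-1.607, 0.048, -0.636]
force: [1.2, -7.9, -0.8]
opening: 12.2
```

Run:
```python
from h import *
from rig import arm
im=arm.get_image("scene");s=arm.get_state();print(s['ee_pos'],s['time_s'],s['force'],s['wrist_torque'],s['opening'],delta(s,[630.8,-78.2,119.7],goal(-.435,1)),s['qd'])
cv2.imwrite("pics/s7.png",cv2.resize(im['frame'][120:270,200:380],None,fx=4,fy=4));cv2.imwrite("pics/s7f.png",im['frame'])
# boom angle from TCP about hinge, station frame
yaw=-.435;o=np.array([501,-95.6]);
def st(p):
    d=p[:2]-o;c,q=np.cos(yaw),np.sin(yaw);return np.array([c*d[0]+q*d[1],-q*d[0]+c*d[1],p[2]])
h=np.array([-110,0,75])
a=st(np.array([630.8,-78.2,119.6]))-h;b=st(s['ee_pos'])-h
th=np.arctan2(b[2],b[0])-np.arctan2(a[2],a[0]);print(a,b,np.hypot(a[0],a[2]),np.hypot(b[0],b[2]),th,2*220.3*np.sin(th/2))
cv2.imwrite("pics/w7.png",arm.get_image("wrist")['frame']); print(arm.get_state()['ee_pos'])
```

```text
[602.02230237 -64.69780669 197.64767488] 10.8 [ 0.05226155 -7.63926534 -1.41472208] [-1.22848898  0.59955778 -0.35608684] 11.958925898306621 (array([8.46612858e-01, 8.41759355e+01, 1.59667288e-02]), array([ 0.06930542, -0.11882947, 21.60978138])) [-4.61474768e-06 -4.89229863e-04 -2.12995504e-03 -9.66066816e-04
 -1.48443210e-04  1.09703886e-04  3.80382319e-05]
[220.37919051  70.47860883  44.6       ] [188.59159394  70.59612234 122.64767488] 224.84694262626076 224.96497829180933 0.3769290528490594 82.54677630633114
[602.04458586 -64.71755719 197.67526829]
```

View pics/s7.png

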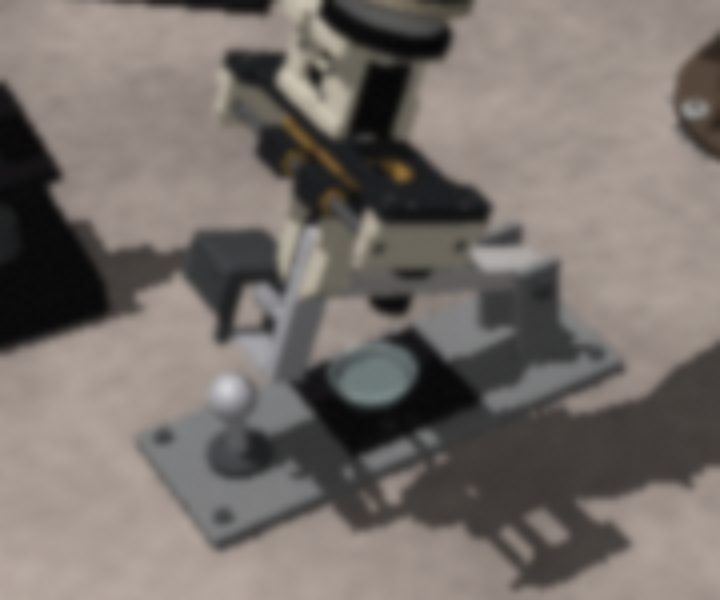

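View pics/w7.png

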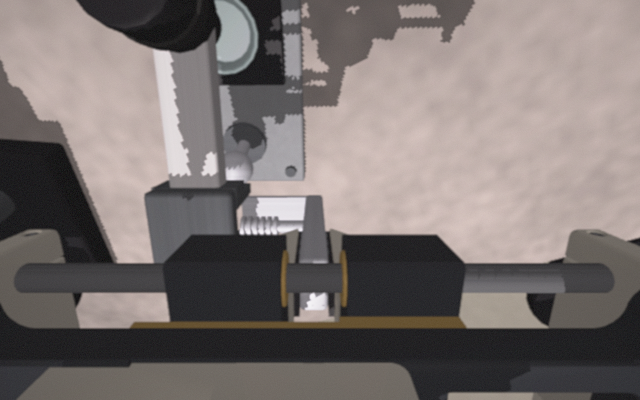

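View pics/s7f.png

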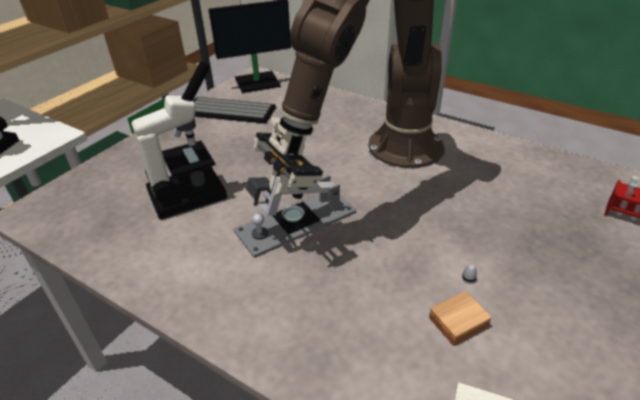

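The ball is bare at (232,395) in the crop and the coupler is well above it. In the wrist view the tab sits in the fingers as it did before the lift. The dish, box at (460,317) and lens at (470,271) are unmoved.

Run:
```python
from rig import arm
print(arm.finish_job()); print(arm.get_state()['ee_pos'])
```

```text
the job is handed in; nothing more can be done
None
the job is handed in; nothing more can be done
```

I pulled the latch and lifted the boom, and handed the job in at about 10.9 s with the gripper still holding it up. No verdict was reported.

- **Latch:** I gripped the tab across its thickness (opening 11.8 mm against 12 mm). I then pulled it 12.7 mm along the station's +y with the boom down, and the spring pulled back with about 6.3 N.
- **Lift:** I raised the boom along its hinge arc, turning the tool with it. The tool pose gives 0.377 rad, which puts the coupler about 82 mm from the ball.
- **Last checks:** The radius to the hinge and the sideways pull were unchanged, and joint speeds were close to zero. The opening was 12 mm, and the tab had not visibly slipped in the fingers. In the pictures the ball is bare, and the dish, slide box, lens and microscope look as they did at the start.
- **Disagreements:** The tab top came out at 147–149 mm by triangulation, against 151 mm in the text. The measured vertical load fell from about 3 N to 1.4 N during the lift. The sideways spring load of about 7.6 N stayed on the fingers throughout.

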